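# Stand the fallen spice jar on its cork mat

## Robot

A 7-joint arm with a two-finger parallel gripper is mounted at the origin on the work surface. World frame = base frame: x ahead of the robot, y to its left, z up, the work surface at z = 0. Lengths are in m, angles in rad, forces in N, time in s.
With the tool pointing down it reaches from about 0.35 to 0.9 m from the base axis. Payload 8.1 kg.
Tool frame: the origin (TCP) lies between the finger pads; the fingertips stand 11 mm ahead of it and the grasp point (between the pads) lies 8 mm behind it; z points along the fingers, y is the line along which they close (so a half turn about z gives the same grasp; the last joint's range is limited). The gripper opens to 92 mm and grips with 3 to 60 N. Pads are 19 mm wide; open, the fingers measure 130 mm over their backs; the gripper's body (75 mm by 190 mm) begins 47 mm behind the grasp point.
Start: joints at [1.047, 0.434, 0.025, 1.573, -0.012, 1.134, -0.075], TCP at [0.255, -0.571, 0.238] pointing down, gripper open.
Joint ranges: [-2.62, 2.62], [-0.44, 2.09], [-1.27, 1.32], [0.08, 2.57], [-1.32, 4.46], [0.12, 2], [-2.74, 2.74]. Speed limits (rad/s): [2.22, 2.22, 3.01, 3.01, 3.14, 3.14, 3.14].

## Interface

Orientations are given as a rotation vector (axis times angle).
In Python, from cell import observe, get_image, camera_params, sign_off gives the robot as it stands.
- The arm moves only by the shell command python3 -m pendant 'ROWS' [FORCE]. ROWS is JSON, one flat list of numbers, 7 for each row, row after row: the shift along the tool's x, y, z in m, then the turn, a rotation vector about the tool's x, y, z in rad, then the finger opening in m, from 0 to 0.0918. In form: [dx, dy, dz, rx, ry, rz, jaw, dx, dy, dz, rx, ry, rz, jaw, ...]. A call has 1 to 10 rows; each row shifts and turns the commanded pose from where the row before left it, along the tool's axes as they then stand; what a row does not reach is not made up. A row lasts 1/8 s, in which the tool goes at most 62.5 mm and 10.7 degrees, less where a joint would pass 70% of its speed; a pose out of reach is approached as far as the arm can. A call is refused whole if a number of a shift passes 0.0625 or a number of a turn 0.188, either way. A call with a gripper value outside its range is refused whole. The fingers move at their own pace and stop on an object; FORCE is the grip in N (left out, the last holds). Time passes only in rows, so rows that do not move let the fingers close. It gives the time, the measured TCP pose, the force, the opening and the grip force at its end, in the units of the state.
- observe(): the state, without advancing time (a new reading comes with each control period).
- get_image(name): name is "side" or "top"; returns the picture (384x512x3 uint8, red, green, blue); there is no depth.
- camera_params(name): a dict with "intrinsics" (3x3 intrinsics, pixels), "eye" and "rotation" of the camera in the world. Camera axes: x right, y down, z forward; pixel columns grow to the right and rows downward; lengths in m; the calibration is good to about 2 mm. A picture is of the moment at which its call begins. camera_params takes no time and is no camera call.
- sign_off(): hands the job in; it is judged then, once.
The state is a dict: "clock": time; "joints": joint angles; "dq": joint speeds; "joint_efforts": joint torques, N m; "position": TCP position; "ee_rot": TCP orientation; "force": force on the tool from outside, world axes, zero at the start; "ft_torque": the same for the moment, N m; "width": opening from 0.0 (shut) to 1.0 (fully open); "gripper_force": force on a finger pad.
Only numpy, scipy, OpenCV 4.12 (cv2) and the standard library are available. Lean on these libraries where they do the work, as an engineer would, in place of code of your own. Each camera call takes 0.05 s, during which the arm holds its last target. There are 200 camera calls.

## Task

One of the two white spice jars on the counter has fallen over. Pick up the fallen jar and stand it upright, wooden cap up, on the round cork mat with its whole base on the cork; set it down rather than dropping it. Do not shove or knock over the other jar or the dreidel.

Things in the scene. Friction and masses are not known exactly. Their poses are not given: they have to be found in the camera images.
- jar: Fallen spice jar: white porcelain, square 46 x 46 mm, 66 mm long, 4 mm neck, round wooden cap 40 mm across, 18 mm thick; 88 mm in all, 0.11-0.22 kg, mass centre ~36 mm from underside. Lies on a flat side, cap to the robot's left (+y) within 35 deg. Origin: centre of the square underside (end away from cap), 23 mm up while lying; z axis runs from underside to cap, x and y square to the sides.
- mat: Round cork mat, 120 mm across and 4 mm thick, flat on the counter and fixed there. Origin: centre of its underside, at counter height; z up. It lies on the robot's left or right, the fallen jar on the other side.
- jar_up: A second spice jar, the same make and size, standing upright beyond the work; leave it alone. Origin: centre of its underside, z up to the cap.
- dreidel: Red wooden dreidel lying on its side between the jar and the mat: a 26 mm cube with a short point at one end and a thin 17 mm stem at the other, about 55 mm long, 26 mm high as it lies; leave it alone. Origin: centre of the cube; z along the stem.
Mind the look-alikes: they are no part of the job. What is shaped like the jar but turquoise or yellow is not meant.

How it is judged:
At the end, for the whole second after the job is handed in: The fallen jar stands at rest on the cork mat, cap up, within 10 degrees of upright, the centre of its base within 30 mm of the mat's centre (its whole base on the cork) (angle between jar's own z axis and vertical below 0.17 rad and horizontal distance between jar and mat below 0.03 m and z of jar in the frame of mat between 0 and 0.01 m and linear speed of jar below 0.02 m/s); the robot touches nothing.
It fails at once if the jar is dropped: out of the fingers with its underside's centre more than 50 mm above the counter (height (world z) of jar above 0.05 m and contact force between the fingers and jar below 0.05 N).
It fails at once if the standing jar is shoved more than 20 mm or tipped (distance of jar_up from where it was at the start of the episode above 0.02 m or angle between jar_up's own z axis and vertical above 0.35 rad).
It fails at once if the dreidel is shoved more than 25 mm (distance of dreidel from where it was at the start of the episode above 0.025 m).
It also fails if it takes over 34 s, if anything falls off the work surface, if the arm or the gripper's body presses on something with over 40 N, if the wrist force passes 120 N, or if a joint passes its speed limit or range.

## Working session

There is one attempt and no reset: what is moved stays moved. The work goes in short steps, Python scripts to look and compute and a shell command to move; the robot and the scene stay as the last step left them, time stands still between calls to the robot, and variables do not carry over. Pictures are saved under pics/ and viewed, at most 10 in all, crops included, and the job is handed in when it is done.

```bash
ls; mkdir -p pics
python3 - <<'E'
from cell import *
import cv2,numpy as np
np.set_printoptions(precision=4,suppress=True)
for n in("top","side"):
    im=get_image(n);cv2.imwrite(f"pics/{n}0.png",im[:,:,::-1]);print(n,camera_params(n))
print(observe())
E
```

```text
pics
top {'intrinsics': array([[436.2852,   0.    , 257.6444],
       [  0.    , 436.2852, 192.3659],
       [  0.    ,   0.    ,   1.    ]]), 'eye': array([ 0.3899, -0.0352,  0.8984]), 'rotation': array([-2.2402,  1.9572, -0.2153])}
side {'intrinsics': array([[450.9885,   0.    , 254.6398],
       [  0.    , 450.9885, 189.0424],
       [  0.    ,   0.    ,   1.    ]]), 'eye': array([ 0.4103, -0.8243,  0.5714]), 'rotation': array([-2.1344,  0.1784, -0.125 ])}
{'clock': 0.1, 'joints': array([ 1.0474,  0.4352,  0.025 ,  1.574 , -0.0116,  1.134 , -0.0751]), 'dq': array([-0.    , -0.0005,  0.0002, -0.0015,  0.0002, -0.0008,  0.    ]), 'joint_efforts': array([  0.0038, -66.9121,   0.9884, -31.5141,  -0.0604,   0.0375,
        -0.    ]), 'position': array([ 0.2551, -0.5701,  0.237 ]), 'ee_rot': array([-3.071 , -0.6557,  0.0007]), 'force': array([-0.0249, -0.3335, -0.0194]), 'ft_torque': array([-0.0137,  0.0084, -0.0106]), 'gripper_force': 0.0, 'width': 1.0001086497852498}
```

View pics/top0.png

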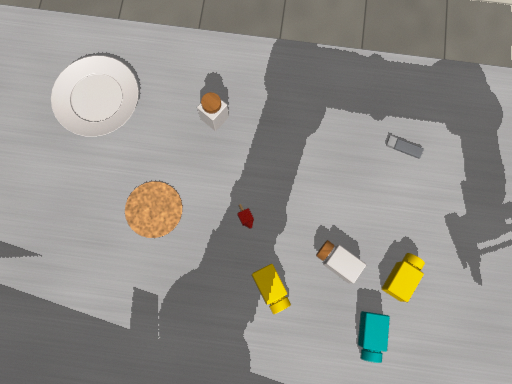

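View pics/side0.png

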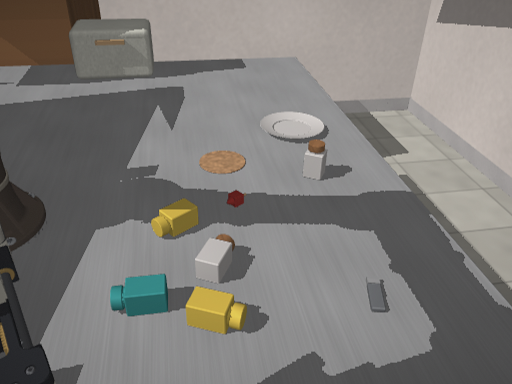

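Both views agree on what could be confused with the jar. Top-view pixels:
- Fallen white jar: body (346,265), wooden cap (326,251).
- Standing white jar: (212,110).
- Yellow look-alikes: (271,288) and (404,280).
- Turquoise look-alike: (374,332).
- Plate: (95,97).

By the description I choose the white lying one at (346,265). The mat is at (154,209) and the dreidel at (246,217).

```bash
cat > h.py <<'E'
import cv2,numpy as np
from cell import *
from scipy.spatial.transform import Rotation as R
np.set_printoptions(precision=4,suppress=True)
def ray(n,px,z):
    p=camera_params(n);px=np.atleast_2d(px).astype(float)
    d=np.c_[px,np.ones(len(px))]@np.linalg.inv(p["intrinsics"]).T@R.from_rotvec(p["rotation"]).as_matrix().T
    return p["eye"]+d*((z-p["eye"][2])/d[:,2])[:,None]
def proj(n,X):
    p=camera_params(n);c=(np.atleast_2d(X)-p["eye"])@R.from_rotvec(p["rotation"]).as_matrix()
    u=c@p["intrinsics"].T;return u[:,:2]/u[:,2:]
def big(m,box):
    k=np.zeros(m.shape,np.uint8);x0,y0,x1,y1=box;k[y0:y1,x0:x1]=m[y0:y1,x0:x1]
    c=max(cv2.findContours(k,0,1)[0],key=cv2.contourArea);return c[:,0]
E
python3 - <<'E'
from h import *
im=cv2.imread("pics/top0.png");hsv=cv2.cvtColor(im,cv2.COLOR_BGR2HSV)
H,S,V=cv2.split(hsv)
print(V[265,320:375],S[265,340:350]); print(V[225:295,346])
cork=((H>5)&(H<22)&(S>110)).astype(np.uint8)
c=big(cork,(115,170,195,250));(e,ax,_)=cv2.fitEllipse(c);print("mat",e,ax,ray("top",e,0.004))
cap=big(cork,(310,235,345,270));m=cv2.moments(cap);cc=[m['m10']/m['m00'],m['m01']/m['m00']];print("cap",cc,ray("top",cc,.03))
white=((V>175)&(S<30)).astype(np.uint8)
b=big(white,(315,235,375,290));r=cv2.minAreaRect(b);print(r);bp=cv2.boxPoints(r);print(bp,ray("top",bp,.046))
red=((S>150)&((H<5)|(H>170))).astype(np.uint8);d=big(red,(230,195,265,235));print("dreidel",ray("top",d.mean(0),.02))
u=big(white,(195,95,235,135));print("up",cv2.minAreaRect(u),ray("top",[211,102],.088))
cv2.polylines(im,[np.int32(bp)],1,(0,0,255),1)
cv2.imwrite("pics/c0.png",cv2.resize(im[225:300,300:400],None,fx=7,fy=7,interpolation=cv2.INTER_NEAREST))
E
```

```text
[174 174 172 170 158 156 155 154 161 211 221 224 225 225 224 225 224 224
 225 225 225 225 224 225 225 225 225 224 225 224 225 224 224 223 224 224
 223 223 223 222 224 223 222 223 223 228 166 167 171 170 171 171 170 171
 172] [14 12 13 11 14 12 12 14 12 13]
[177 172 172 175 174 173 170 171 164 159 106 104 103 103 103 104 104 102
 104 101 103 104 103 103 117 185 223 221 221 222 223 222 222 223 223 222
 224 223 223 224 225 225 224 225 225 226 225 227 227 226 228 227 221 185
 158 159 157 167 169 170 171 170 171 170 167 169 169 167 170 171]
mat (153.1600799560547, 209.24754333496094) (54.146358489990234, 56.91970443725586) [[0.5189 0.198  0.004 ]]
cap [325.0021436227224, 249.92818863879955] [[ 0.4804 -0.161   0.03  ]]
((346.9310302734375, 264.6723937988281), (35.62485122680664, 22.879173278808594), 35.83765411376953)
[[325.7931 263.5172]
 [339.1887 244.9696]
 [368.069  265.8276]
 [354.6734 284.3752]] [[ 0.4529 -0.1628  0.046 ]
 [ 0.492  -0.1851  0.046 ]
 [ 0.4595 -0.2442  0.046 ]
 [ 0.4211 -0.2216  0.046 ]]
dreidel [[0.5245 0.0035 0.02  ]]
up ((211.25531005859375, 106.3011703491211), (22.507305145263672, 22.167753219604492), 39.09385681152344) [[0.7355 0.1021 0.088 ]]
```

View pics/c0.png

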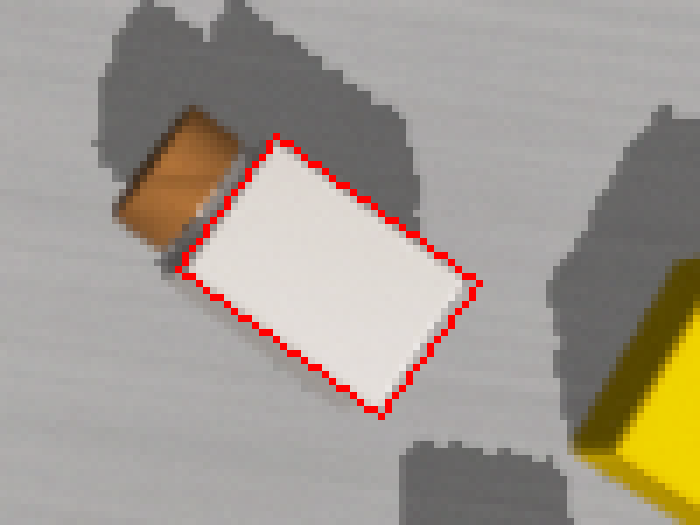

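The crop shows the lying white jar, body centre about (347,265) and cap at (325,250), so the choice holds. My plan is to grip across its sides with the tool leaning 20° towards the cap. Pitching 90° about tool y then stands the jar up, leaving the gripper body clear of the counter.

```bash
cat >> h.py <<'E'
def target(P,u,a,s,back=0):
    """tool pose with grasp point at P (back m behind it); u horizontal heading, a lean; returns TCP,R"""
    u=np.r_[u,0]/np.linalg.norm(u);z=-np.cos(a)*np.array([0,0,1])-np.sin(a)*u
    y=s*np.cross([0,0,1],u);x=np.cross(y,z)
    return np.array(P)+(.008-back)*z,np.c_[x,y,z]
def delta(T,Rt):
    o=observe();R0=R.from_rotvec(o["ee_rot"]).as_matrix()
    print("clock",o["clock"],"pos",o["position"],"q",o["joints"],"w",o["width"])
    print("shift (tool now)",R0.T@(T-o["position"]),"turn",R.from_matrix(R0.T@Rt).as_rotvec())
U=np.array([.479,.878]);B=np.array([.4403,-.2329]);MAT=np.array([.519,.198])
G=np.r_[B+.038*U,.026]
E
python3 - <<'E'
from h import *
print(R.from_rotvec(observe()["ee_rot"]).as_matrix())
for s in(1,-1): delta(*target(G,U,np.radians(20),s,.1))
E
```

```text
[[ 0.9128  0.4084 -0.0007]
 [ 0.4084 -0.9128  0.0012]
 [-0.0001 -0.0014 -1.    ]]
clock 0.1 pos [ 0.2551 -0.5701  0.237 ] q [ 1.0474  0.4352  0.025   1.574  -0.0116  1.134  -0.0751] w 1.0001086497852498
shift (tool now) [ 0.3621 -0.2741  0.1249] turn [-0.434  0.148  2.459]
clock 0.1 pos [ 0.2551 -0.5701  0.237 ] q [ 1.0474  0.4352  0.025   1.574  -0.0116  1.134  -0.0751] w 1.0001086497852498
shift (tool now) [ 0.3621 -0.2741  0.1249] turn [-0.1149 -0.3369 -0.6437]
```

```bash
python3 -m pendant '[0.036,-0.027,0,0,0,0,0.0918,0.036,-0.027,0,0,0,0,0.0918,0.036,-0.027,0,0,0,0,0.0918,0.036,-0.027,0,0,0,0,0.0918,0.036,-0.027,0.01,0,0,0,0.0918,0.036,-0.027,0.02,0,0,0,0.0918,0.036,-0.027,0.02,0,0,0,0.0918,0.036,-0.027,0.02,0,0,0,0.0918,0.036,-0.027,0.02,0,0,0,0.0918,0.036,-0.027,0.02,0,0,0,0.0918]' 30
python3 -m pendant '[0,0,0,-0.023,-0.067,-0.129,0.0918,0,0,0,-0.023,-0.067,-0.129,0.0918,0,0,0,-0.023,-0.067,-0.129,0.0918,0,0,0,-0.023,-0.067,-0.129,0.0918,0,0,0,-0.023,-0.067,-0.129,0.0918,0,0,0,0,0,0,0.0918]'
python3 - <<'E'
from h import *
delta(*target(G,U,np.radians(20),-1,.1))
E
```

```text
clock: 1.35
position: [0.474, -0.1757, 0.127]
ee_rot: [-3.072, -0.656, 0.0]
force: [0.3, 0.5, -0.5]
width: 1.0
gripper_force: 0.0
clock: 2.1
position: [0.4738, -0.1755, 0.1271]
ee_rot: [2.518, 1.501, -0.442]
force: [1.2, 0.2, -0.6]
width: 0.993
gripper_force: 0.0
clock 2.1 pos [ 0.4738 -0.1755  0.1271] q [ 0.1601  0.4532 -0.178   1.9283  0.4599  0.9928 -0.8008] w 0.9934148163382435
shift (tool now) [ 0.0078 -0.0019  0.0127] turn [ 0.0015 -0.0014  0.0033]
```

```bash
python3 -m pendant '[0.008,-0.002,0.013,0,0,0,0.0918,0,0,0.03,0,0,0,0.0918,0,0,0.03,0,0,0,0.0918,0,0,0.02,0,0,0,0.0918,0,0,0.02,0,0,0,0.0918,0,0,0,0,0,0,0.0918]'
python3 - <<'E'
from h import *
delta(*target(G,U,np.radians(20),-1,0))
g=R.from_rotvec(observe()["ee_rot"]).as_matrix()
a=get_image("top");b=get_image("side")
cv2.imwrite("pics/c1.png",np.hstack([cv2.resize(x,(400,400)) for x in(a[180:330,270:420],b[180:340,140:300])])[:,:,::-1])
E
```

```text
clock: 2.85
position: [0.4552, -0.2043, 0.0173]
ee_rot: [2.523, 1.493, -0.445]
force: [-0.2, -0.0, -0.4]
width: 1.003
gripper_force: 0.0
clock 2.85 pos [ 0.4552 -0.2043  0.0173] q [ 0.1686  0.608  -0.1158  2.0327  0.5799  0.7465 -0.9114] w 1.002624989515478
shift (tool now) [ 0.0024  0.0006 -0.0021] turn [-0.0017 -0.     -0.0021]
```

View pics/c1.png

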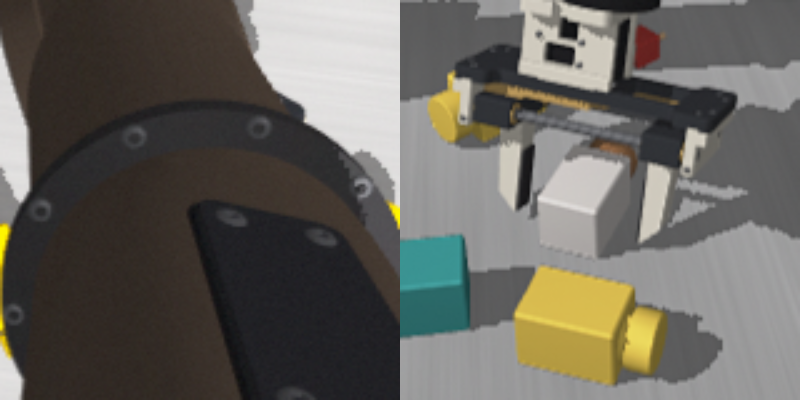

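The top view is blocked by the arm. The side view shows the fingers straddling the white jar, one on each side of the body and clear of the neighbours, so I'll close and lift.

```bash
python3 -m pendant '[0.002,0,-0.002,0,0,0,0.0918,0,0,0,0,0,0,0.03,0,0,0,0,0,0,0.03,0,0,0,0,0,0,0.03,0,0,0,0,0,0,0.03,0,0,0,0,0,0,0.03,0,0,0,0,0,0,0.03]' 40
python3 - <<'E'
from h import *
o=observe();print(o["width"]*.0918,o["gripper_force"],o["force"])
E
```

```text
clock: 3.82
position: [0.4585, -0.2012, 0.02]
ee_rot: [2.519, 1.497, -0.441]
force: [0.2, 0.1, 0.2]
width: 0.5
gripper_force: 40.0
0.04593022684651699 39.99122858047485 [0.2499 0.0756 0.1581]
```

```bash
python3 -m pendant '[-0.01,0,-0.028,0,0,0,0.03,-0.01,0,-0.028,0,0,0,0.03,-0.01,0,-0.028,0,0,0,0.03,-0.01,0,-0.028,0,0,0,0.03,-0.01,0,-0.028,0,0,0,0.03,0,0,0,0,0,0,0.03]'
python3 -m pendant '[0,0,0,0,0.15,0,0.03,0,0,0,0,0.15,0,0.03,0,0,0,0,0.15,0,0.03,0,0,0,0,0.15,0,0.03,0,0,0,0,0.15,0,0.03,0,0,0,0,0,0,0.03]'
python3 - <<'E'
from h import *
o=observe();print(o["joints"],R.from_rotvec(o["ee_rot"]).as_matrix())
E
```

```text
clock: 4.58
position: [0.4596, -0.2005, 0.1703]
ee_rot: [2.518, 1.495, -0.437]
force: [-0.2, 0.4, -2.3]
width: 0.497
gripper_force: 40.0
clock: 5.32
position: [0.4558, -0.2039, 0.1663]
ee_rot: [-2.493, -1.467, -0.506]
force: [0.1, -0.1, -2.0]
width: 0.5
gripper_force: 40.0
[ 0.9098  0.3962 -0.4077  1.9498 -0.3291  0.8645  0.2421] [[ 0.4475  0.8743  0.1879]
 [ 0.804  -0.4854  0.3434]
 [ 0.3914 -0.0026 -0.9202]]
```

```bash
python3 -m pendant '[0.035,-0.014,0.015,0,0,0,0.03,0.035,-0.014,0.015,0,0,0,0.03,0.035,-0.014,0.015,0,0,0,0.03,0.035,-0.014,0.015,0,0,0,0.03,0.035,-0.014,0.015,0,0,0,0.03,0.035,-0.014,0.015,0,0,0,0.03,0.035,-0.014,0.015,0,0,0,0.03,0.035,-0.014,0.015,0,0,0,0.03,0.035,-0.014,0.015,0,0,0,0.03,0.035,-0.014,0.015,0,0,0,0.03]'
python3 -m pendant '[0,0,0,0,0.15,0,0.03,0,0,0,0,0.15,0,0.03,0,0,0,0,0.15,0,0.03,0,0,0,0,0.15,0,0.03,0,0,0,0,0.15,0,0.03,0,0,0,0,0,0,0.03]'
python3 - <<'E'
from h import *
o=observe();print(o["joints"],R.from_rotvec(o["ee_rot"]).as_matrix())
E
```

```text
clock: 6.58
position: [0.5164, 0.2039, 0.1668]
ee_rot: [-2.487, -1.483, -0.506]
force: [0.4, 0.0, -1.9]
width: 0.496
gripper_force: 40.0
clock: 7.32
position: [0.517, 0.1933, 0.1741]
ee_rot: [-2.078, -1.254, -1.007]
force: [-0.0, 0.8, -1.4]
width: 0.499
gripper_force: 40.0
[ 0.9281  0.8013 -1.2521  2.2407 -0.6237  0.1187  0.1178] [[ 0.2992  0.8944  0.3323]
 [ 0.5175 -0.4447  0.731 ]
 [ 0.8017 -0.0467 -0.5959]]
```

Joints 3 and 6 are at their limits with about 17° still to pitch. I'll yaw the heading towards tangential to free the wrist, then carry on pitching.

```bash
python3 -m pendant '[0,0,0,0.14,-0.008,-0.104,0.03,0,0,0,0.14,-0.008,-0.104,0.03,0,0,0,0.14,-0.008,-0.104,0.03,0,0,0,0.14,-0.008,-0.104,0.03,0,0,0,0,0,0,0.03]'
python3 - <<'E'
from h import *
o=observe();print(o["joints"],R.from_rotvec(o["ee_rot"]).as_matrix())
E
```

```text
clock: 7.95
position: [0.5173, 0.1993, 0.1767]
ee_rot: [-1.437, -1.806, -0.664]
force: [-0.4, 1.2, -1.8]
width: 0.496
gripper_force: 40.0
[ 0.6581  0.8622 -0.9899  1.7704 -0.2783  0.9477  0.2364] [[-0.1162  0.9687 -0.2192]
 [ 0.5957  0.2446  0.765 ]
 [ 0.7947 -0.0417 -0.6055]]
```

```bash
cat >> h.py <<'E'
OJ=np.array([-.0353,0,.0097])
def place(h,height):
    h=np.r_[h,0]/np.linalg.norm(h);Z=np.array([0,0,1.]);c,s=np.cos(np.radians(20)),np.sin(np.radians(20))
    z=-s*Z+c*h;x=c*Z+s*h;Rt=np.c_[x,np.cross(z,x),z]
    return np.r_[MAT,.004+height]-Rt@OJ,Rt
E
python3 - <<'E'
from h import *
for h in ([-.2192,.765],[-.45,.9]): delta(*place(h,.1))
E
```

```text
clock 7.95 pos [0.5173 0.1993 0.1767] q [ 0.6581  0.8622 -0.9899  1.7704 -0.2783  0.9477  0.2364] w 0.49590987349861104
shift (tool now) [-0.028   0.0028  0.0229] turn [ 0.0079  0.3013 -0.052 ]
clock 7.95 pos [0.5173 0.1993 0.1767] q [ 0.6581  0.8622 -0.9899  1.7704 -0.2783  0.9477  0.2364] w 0.49590987349861104
shift (tool now) [-0.028   0.0022  0.0229] turn [ 0.1706  0.2963 -0.1407]
```

```bash
python3 -m pendant '[0,0,0,0.043,0.074,-0.035,0.03,0,0,0,0.043,0.074,-0.035,0.03,0,0,0,0.043,0.074,-0.035,0.03,0,0,0,0.043,0.074,-0.035,0.03,0,0,0,0,0,0,0.03]'
python3 - <<'E'
from h import *
delta(*place([-.45,.9],.08));a=get_image("top");b=get_image("side")
cv2.imwrite("pics/c2.png",np.hstack([cv2.resize(x,(400,400)) for x in(a[130:290,80:240],b[70:230,140:300])])[:,:,::-1])
E
```

```text
clock: 8.57
position: [0.5157, 0.1975, 0.1753]
ee_rot: [-1.052, -1.688, -0.732]
force: [-1.3, 0.2, -1.7]
width: 0.5
gripper_force: 40.0
clock 8.575 pos [0.5157 0.1975 0.1753] q [ 0.6577  1.1282 -1.0414  1.5993 -0.2761  1.2111  0.4019] w 0.49984173388709097
shift (tool now) [-0.0509  0.0035  0.0204] turn [ 0.002  -0.0025 -0.0061]
```

View pics/c2.png

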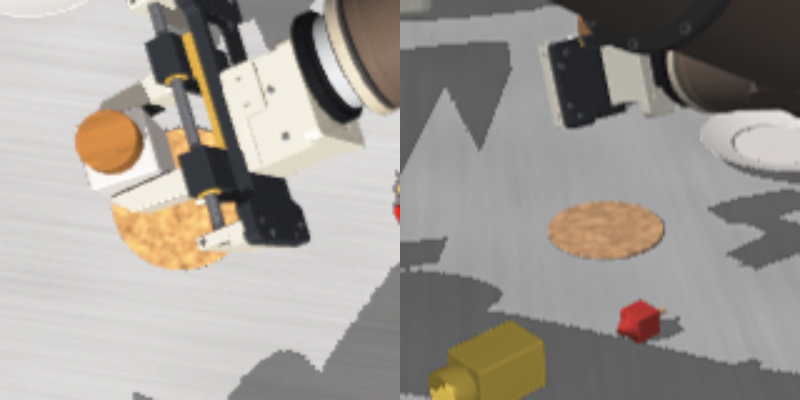

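The jar is upright in the gripper with its cap up, at about (124,187) in the full top view. Before descending I need to check how close the wrist comes to the standing jar.

Run:
```python
from h import *
a=get_image("top");cv2.imwrite("pics/t3.png",a[:,:,::-1])
o=observe();R0=R.from_rotvec(o["ee_rot"]);J=o["position"]+R0.apply(OJ);print("jar by kin",J)
hsv=cv2.cvtColor(a,cv2.COLOR_RGB2HSV);H,S,V=cv2.split(hsv)
c=big(((H>5)&(H<22)&(S>110)).astype(np.uint8),(105,165,142,204));e=cv2.minEnclosingCircle(c);print(e,ray("top",e[0],J[2]+.088))
for d in(.055,.1,.15,.2,.25,.3): print(d,o["position"]-R0.apply([0,0,d]),proj("top",o["position"]-R0.apply([0,0,d])))
```

```text
jar by kin [0.5169 0.1948 0.141 ]
((122.78681945800781, 186.2286834716797), 13.331480026245117) [[0.5162 0.1935 0.229 ]]
0.055 [0.5387 0.1512 0.1962] [[156.4774 180.9734]]
0.1 [0.5575 0.1133 0.2116] [[179.4115 170.6352]]
0.15 [0.5784 0.0713 0.2287] [[205.8183 158.7316]]
0.2 [0.5993 0.0292 0.2458] [[233.2531 146.3646]]
0.25 [ 0.6202 -0.0129  0.2628] [[261.7772 133.5065]]
0.3 [ 0.6411 -0.055   0.2799] [[291.4568 120.1276]]
```

View pics/t3.png

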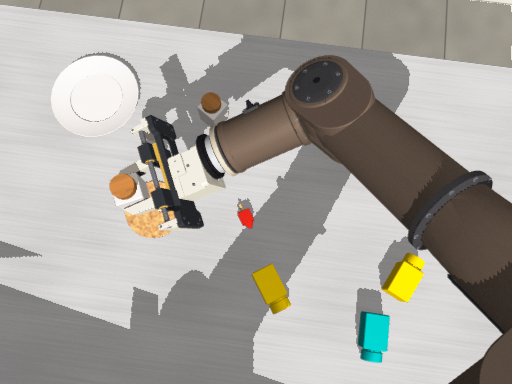

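The cap's position matches kinematics to 1.5 mm. The gripper and wrist pass the standing jar at (211,102) with roughly 25 mm to spare. Descending.

```bash
python3 -m pendant '[-0.015,0.0005,0.0057,0,0,0,0.03,-0.015,0.0005,0.0057,0,0,0,0.03,-0.015,0.0005,0.0057,0,0,0,0.03,-0.015,0.0005,0.0057,0,0,0,0.03,-0.015,0.0005,0.0057,0,0,0,0.03,-0.015,0.0005,0.0057,0,0,0,0.03,-0.015,0.0005,0.0057,0,0,0,0.03,-0.015,0.0005,0.0057,0,0,0,0.03,0,0,0,0,0,0,0.03,0,0,0,0,0,0,0.03]'
python3 - <<'E'
from h import *
delta(*place([-.45,.9],.0));o=observe();print(o["position"]+R.from_rotvec(o["ee_rot"]).apply(OJ))
E
```

```text
clock: 9.98
position: [0.5189, 0.2005, 0.0489]
ee_rot: [-1.048, -1.689, -0.735]
force: [-0.4, 0.2, -1.3]
width: 0.498
gripper_force: 40.0
clock 9.975 pos [0.5189 0.2005 0.0489] q [ 0.6164  1.299  -0.957   1.5745 -0.191   1.1292  0.5031] w 0.49771826336033104
shift (tool now) [-0.0077 -0.0011  0.0035] turn [ 0.0024 -0.0033 -0.002 ]
[0.5202 0.1979 0.0124]
```

```bash
python3 -m pendant '[-0.003,0,0.001,0,0,0,0.03,-0.002,0,0.0007,0,0,0,0.03,0,0,0,0,0,0,0.03]'
python3 -m pendant '[-0.001,0,0.0003,0,0,0,0.03,0,0,0,0,0,0,0.03]'
python3 -m pendant '[-0.001,0,0.0003,0,0,0,0.03,0,0,0,0,0,0,0.03]'
```

```text
clock: 10.35
position: [0.5188, 0.2001, 0.043]
ee_rot: [-1.049, -1.69, -0.735]
force: [-0.7, 0.2, -0.6]
width: 0.499
gripper_force: 40.0
clock: 10.6
position: [0.5189, 0.2001, 0.0421]
ee_rot: [-1.049, -1.69, -0.735]
force: [0.8, 0.6, -1.9]
width: 0.496
gripper_force: 40.0
clock: 10.85
position: [0.5189, 0.2001, 0.041]
ee_rot: [-1.049, -1.69, -0.735]
force: [-0.4, -0.3, -1.8]
width: 0.499
gripper_force: 40.0
```

```bash
python3 -m pendant '[-0.001,0,0.0003,0,0,0,0.03,0,0,0,0,0,0,0.03]'
python3 -m pendant '[-0.0007,0,0.0003,0,0,0,0.03,0,0,0,0,0,0,0.03]'
```

```text
clock: 11.1
position: [0.5189, 0.2, 0.0399]
ee_rot: [-1.049, -1.69, -0.735]
force: [0.1, -0.1, -1.4]
width: 0.498
gripper_force: 40.0
clock: 11.35
position: [0.5189, 0.2001, 0.0392]
ee_rot: [-1.049, -1.69, -0.735]
force: [0.3, -0.5, -1.7]
width: 0.495
gripper_force: 40.0
```

```bash
python3 -m pendant '[-0.0007,0,0.0003,0,0,0,0.03,0,0,0,0,0,0,0.03]'
python3 -m pendant '[-0.0007,0,0.0003,0,0,0,0.03,0,0,0,0,0,0,0.03]'
python3 -m pendant '[-0.0007,0,0.0003,0,0,0,0.03,0,0,0,0,0,0,0.03]'|grep -E "posi|force"
```

```text
clock: 11.6
position: [0.5189, 0.2001, 0.0391]
ee_rot: [-1.048, -1.689, -0.735]
force: [-1.3, -3.0, 3.6]
width: 0.499
gripper_force: 40.0
clock: 11.85
position: [0.5189, 0.2001, 0.039]
ee_rot: [-1.048, -1.689, -0.736]
force: [-1.8, -5.8, 8.1]
width: 0.499
gripper_force: 40.0
position: [0.5189, 0.2001, 0.039]
force: [-1.3, -10.4, 11.7]
gripper_force: 40.0
```

Contact shows as +12 N. I'll unload, open and back straight out.

```bash
python3 -m pendant '[0.0012,0,-0.0004,0,0,0,0.03,0,0,0,0,0,0,0.03]' 
python3 -m pendant '[0,0,0,0,0,0,0.05,0,0,0,0,0,0,0.065,0,0,0,0,0,0,0.08,0,0,0,0,0,0,0.08,0,0,0,0,0,0,0.08]' 10
python3 - <<'E'
from h import *
b=get_image("side");a=get_image("top");cv2.imwrite("pics/c4.png",np.hstack([cv2.resize(x,(400,400)) for x in(a[130:290,80:240],b[70:230,140:300])])[:,:,::-1])
E
```

```text
clock: 12.35
position: [0.5189, 0.2002, 0.039]
ee_rot: [-1.048, -1.689, -0.735]
force: [-0.4, -5.7, 6.7]
width: 0.501
gripper_force: 40.0
clock: 12.98
position: [0.5188, 0.2002, 0.0381]
ee_rot: [-1.049, -1.69, -0.735]
force: [-1.0, 0.6, 0.4]
width: 0.863
gripper_force: 0.0
```

View pics/c4.png

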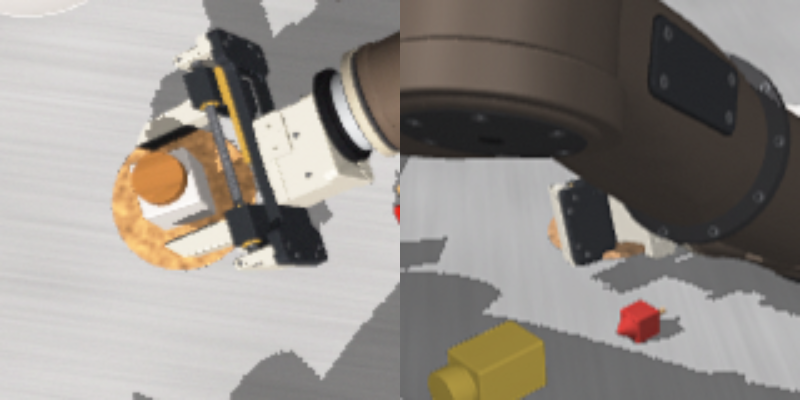

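The jar stands on the cork, cap at crop (158,177), with both fingers clear of it. Backing out along the tool axis.

```bash
python3 -m pendant '[0,0,-0.015,0,0,0,0.08,0,0,-0.02,0,0,0,0.08,0,0,-0.02,0,0,0,0.08,0,0,-0.02,0,0,0,0.08,0,0,-0.02,0,0,0,0.08,0,0,-0.02,0,0,0,0.08,0,0,0,0,0,0,0.08,0,0,0,0,0,0,0.08]'
python3 - <<'E'
from h import *
a=get_image("top")
H,S,V=cv2.split(cv2.cvtColor(a,cv2.COLOR_RGB2HSV))
w=big(((V>150)&(S<40)).astype(np.uint8),(130,190,175,225))
print(cv2.minAreaRect(w));print("mat",proj("top",np.r_[MAT,.004]),"cap expected",proj("top",np.r_[MAT,.092]))
cv2.imwrite("pics/t5.png",cv2.resize(a[50:290,80:320],(600,600))[:,:,::-1])
E
```

```text
clock: 14.08
position: [0.5666, 0.1036, 0.0772]
ee_rot: [-1.049, -1.69, -0.735]
force: [-0.3, -0.2, 0.2]
width: 0.873
gripper_force: 0.0
((147.25152587890625, 207.1623077392578), (29.45664405822754, 26.122669219970703), 64.44003295898438)
mat [[153.1744 209.1999]] cap expected [[142.4108 200.9966]]
```

View pics/t5.png

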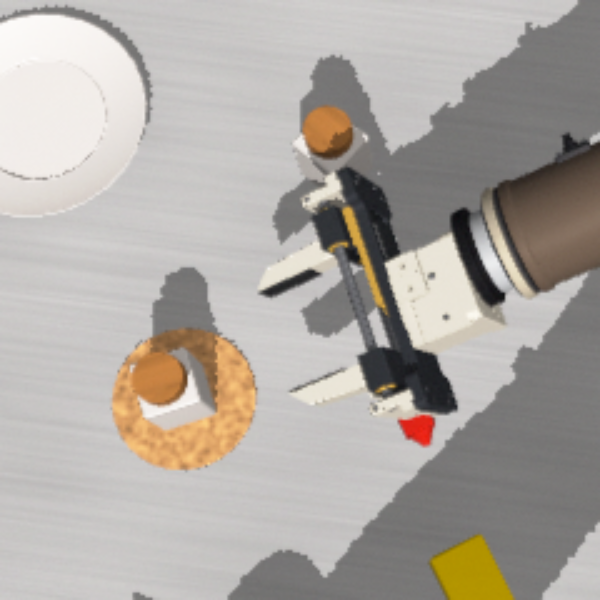

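The cap is at (144,201) against an expected (142,201), so the jar stands within about 4 mm of the mat centre. The standing jar is still at (211,103), the dreidel is in place and the force is near zero.

```bash
python3 -c "
from cell import *
print(sign_off())"
```

```text
the job is handed in; nothing more can be done
None
```

The fallen jar now stands cap up on the cork mat, about 4 mm from its centre in the last top view, with the standing jar and dreidel not visibly moved; I handed the job in at about 14 s, and no verdict came back.

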